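Sort the repair bench: bottles, screwdrivers and cork to their places

ROBOT

A 6-joint arm with a two-finger parallel gripper is mounted at the origin on the work surface; the furniture and walls round the work are solid. World frame = base frame: x ahead of the robot, y to its left, z up, the work surface at z = 0. Lengths are in mm, angles in rad, forces in N, time in s.
With the tool pointing down it reaches from about 300 to 775 mm from the base axis. Payload 14.6 kg.
Tool frame: the origin (TCP) lies between the finger pads; the fingertips stand 19 mm ahead of it and the grasp point (between the pads) is the TCP; z points along the fingers, y is the line along which they close (so a half turn about z gives the same grasp; the last joint's range is limited). The gripper opens to 94 mm and grips with 3 to 60 N. Pads are 16 mm wide; open, the fingers measure 119 mm over their backs; the gripper's body (75 mm by 177 mm) begins 78 mm behind the grasp point.
Start: joints at [1.068, 0.3, 1.521, -0, 1.321, -0.067], TCP at [232.171, 498.584, 224.446] pointing down, gripper open.
Joint ranges: [-3.03, 3.03], [-0.79, 2.21], [0.23, 2.52], [-1.04, 4.18], [0, 3.07], [-2.55, 2.55]. Speed limits (rad/s): [2.22, 2.22, 2.57, 3.14, 3.14, 3.14].

INTERFACE

Orientations are given as [roll, pitch, yaw] about the fixed x, y, z axes, in that order (R = Rz(yaw) Ry(pitch) Rx(roll)).
In Python, from cell import monitor, imaging, job, find_in, trace gives the robot as it stands. The module is installed in compiled form; this text tells all that it offers.
- The arm moves only by the tool arm_command, never from a script. Its argument "steps" is a list of rows, each a list of 5 numbers: the opening, from 0 (shut) to 1 (fully open), then the shift along the tool's x, y, z in mm, then the turn about the tool's z in degrees. In form: [[gripper, dx, dy, dz, turn], ...]. A call has 1 to 20 rows; each row is the pose to reach, as a shift and turn from the pose commanded when the call began, along the tool's axes at that moment; what a row does not reach only later rows make up. A row lasts 1/8 s, in which the tool goes at most 62.5 mm and 10.7 degrees, less where a joint would pass 70% of its speed; a pose out of reach is approached as far as the arm can. A call with a gripper value outside its range is refused whole. The fingers move at their own pace and stop on an object; "force" is the grip in N (left out, the last holds). Time passes only in rows, so rows that repeat a pose let the fingers close. It gives the time, the measured TCP pose, the force, the opening and the grip force at its end, in the units of the state.
- monitor.read_state(): the state, without advancing time (a new reading comes with each control period).
- imaging.camera(name): name is "scene" or "top"; returns a dict with "img" (420x560x3 uint8, red, green, blue), "mtx" (3x3 intrinsics, pixels), "D" ([k1, k2, p1, p2, k3] as OpenCV has them; the pictures are not rectified), "view" (4x4, takes a point from world to camera coordinates). Camera axes: x right, y down, z forward; pixel columns grow to the right and rows downward; lengths in mm; the calibration is good to about 2 mm. A picture is of the moment at which its call begins. There is no depth.
- job.sign_off(): hands the job in; it is judged then, once.
Trained networks look in a picture, given as the dict that the camera call returned (one of the last four; its "shot" number tells which), for a name from the list of things; names that differ only in an ending like _2 or _b are one class to them, and where a whole thing is asked for, a point or a joint stands for the part that bears it (a point fixed in the world has none). Each returns a list of dicts, best first, with "p" (0 to 1); they miss things now and then, are a little off and sometimes report something else, mostly with a low value. They report only what shows in the picture. A call takes as long as a camera call.
- find_in(picture, target): "rect" ([centre column, centre row, width, height] in pixels, round what is visible of it).
- trace(picture, target): "region" (420x560 bool, what is visible of it) and "rect" ([centre column, centre row, width, height] in pixels, round what is visible of it).
The state is a dict: "clock": time; "joints": joint angles; "qd": joint speeds; "effort": joint torques, N m; "eef_pos": TCP position; "eef_rot": TCP orientation; "wrist_force": force on the tool from outside, world axes, zero at the start; "moment": the same for the moment, N m; "finger_gap": finger opening in mm; "finger_force": force on a finger pad.
Only numpy, scipy, OpenCV 4.12 (cv2) and the standard library are available. Lean on these libraries where they do the work, as an engineer would, in place of code of your own. Each camera call takes 0.05 s, during which the arm holds its last target. There are 200 camera calls.

TASK

Tidy the five things lying in front of the robot: stand the two small glue bottles upright in the wooden caddy, one in each bay; lay both screwdrivers flat in the wide bay of the clear tray; and put the cork roll into the round steel dish. Leave the wax pot and the brass saxophone key where they are.

Things in the scene. Friction and masses are not known exactly. Their poses are not given: they have to be found in the camera images.
- green_bottle_mid (a point): Green squeeze bottle with a white nozzle, standing. Round body 20 mm across and 47 mm high, then a narrow nozzle; 62 mm high in all. The point is on its axis half-way up, 31 mm above its foot; z runs up the bottle. 18 g.
- dark_bottle_mid (a point): Black squeeze bottle with a white nozzle and a pale label, standing. Round body 22 mm across and 53 mm high, then a narrow nozzle; 70 mm high in all. The point is on its axis half-way up, 35 mm above its foot; z runs up the bottle. 20 g.
- red_driver_handle (a point): Small screwdriver with a red handle, 140 mm long, lying flat. Handle 60 mm long and 12 mm thick; the rest is a thin blade. The point is the middle of the handle, 6 mm above what it lies on; x runs along the screwdriver towards the blade's tip, which lies 110 mm from this point; the handle's butt end is 30 mm behind it. 35 g, to be gripped at the handle.
- yellow_driver_handle (a point): Small screwdriver with a yellow and black handle, 133 mm long, lying flat. Handle 60 mm long and 12 mm thick; the rest is a thin blade. The point is the middle of the handle, 6 mm above what it lies on; x runs along the screwdriver towards the blade's tip, which lies 101 mm from this point; the handle's butt end is 30 mm behind it. 35 g, to be gripped at the handle.
- cork_mid (a point): Short brown cork roll, a solid cylinder 28 mm across and 18 mm high, standing on its flat end. The point is its centre, 9 mm above the surface. 15 g.
- bottle_caddy: Low wooden box with two square bays, fixed. 72 (its x) by 138 (its y) by 24 mm high, walls and floor 6 mm thick. Origin at the centre of its underside. A 6 mm wall across the middle parts two bays, each 60 by 60 mm inside; their centres lie at y = +33 mm and y = -33 mm in its frame.
- driver_tray: Clear whitish plastic tray, fixed. 156 (its x) by 210 (its y) mm, walls 30 mm high and 2 to 3 mm thick, floor 2 mm thick. Origin at the centre of its underside. A divider 22 mm high along its y, at x = +30 mm, parts a wide bay on the -x side (nearer the robot; inside x = -75 to +29 mm, y = -103 to +103 mm) from a narrow bay on the +x side.
- round_dish: Round shallow steel dish, fixed, 116 mm across the rim and 20 mm high, wall and floor 3 mm, about 98 mm across inside at the floor. Origin at the centre of its underside.
- wax_pot_mid (a point): Bystander: small round pot with white lid, 48 mm across and 39 mm high; the point is its centre. To be left where it stands.
- brass_key_mid (a point): Bystander: a brass saxophone key (tube, arm and cup), 51 x 82 x 9 mm, lying flat to the robot's far left; the point is its middle. To be left where it lies.

How it is judged:
By the outcome, as a careful person would: the job done as asked, in the order asked, and still so for the second after the job is handed in, with the robot touching nothing.
It also fails if it takes over 122 s, if anything falls off the work surface, if the arm or the gripper's body presses on something with over 40 N, if the wrist force passes 120 N, or if a joint passes its speed limit or range.

## Working session

There is one attempt and no reset: what is moved stays moved. The work goes in short steps, Python scripts to look and compute and a tool call to move; the robot and the scene stay as the last step left them, time stands still between calls to the robot, and variables do not carry over. Pictures are saved under pics/ and viewed, at most 14 in all, crops included, and the job is handed in when it is done.

Besides the shell and the picture viewer there is one more tool, called as name(argument=value, ...), one argument or row to a line, values as JSON. arm_command: Moves the arm, as the interface text tells. Its arguments: {"type":"object","properties":{"steps":{"type":"array","items":{"type":"array","items":{"type":"number"}}},"force":{"type":"number"}},"required":["steps"]}

```bash
mkdir -p pics; cat > h.py <<'E'
import numpy as np, cv2
from cell import monitor, imaging, job, find_in, trace
def pix2world(c,uv,z):
    u=cv2.undistortPoints(np.array([[uv]],float),np.array(c["mtx"]),np.array(c["D"]))[0,0]
    V=np.array(c["view"]);R=V[:3,:3];t=V[:3,3]
    o=-R.T@t;d=R.T@np.array([u[0],u[1],1]);return o+d*(z-o[2])/d[2]
def proj(c,p):
    V=np.array(c["view"]);r=cv2.Rodrigues(V[:3,:3])[0]
    return cv2.projectPoints(np.array([p],float),r,V[:3,3],np.array(c["mtx"]),np.array(c["D"]))[0][0,0]
def save(c,n,s=1):cv2.imwrite("pics/"+n,cv2.resize(c["img"][:,:,::-1],None,fx=s,fy=s))
E
python3 - <<'E'
from h import *
s=monitor.read_state();print(s)
for n in("top","scene"):
    c=imaging.camera(n);save(c,n+"0.png",1.4)
    V=np.array(c["view"]);print(n,(-V[:3,:3].T@V[:3,3]).round(),V[2,:3].round(2))
    for t in["green_bottle_mid","dark_bottle_mid","red_driver_handle","yellow_driver_handle","cork_mid","bottle_caddy","driver_tray","round_dish","wax_pot_mid","brass_key_mid"]:
        print(t,[(np.round(d["rect"]).tolist(),round(d["p"],2)) for d in find_in(c,t)[:2]])
E
```

```text
{'clock': 0.0, 'joints': array([ 1.06841283e+00,  3.00460968e-01,  1.52162208e+00, -1.03983239e-05,
        1.32070459e+00, -6.66433200e-02]), 'qd': array([ 0.00058268,  0.00131852,  0.00057088, -0.00043364,  0.00011999,
        0.00042088]), 'effort': array([ 2.69125208e-03, -5.31788313e+01, -3.52749753e+01,  7.09518464e-02,
        2.42085446e-02, -1.11345917e-04]), 'eef_pos': array([232.04641248, 498.36695785, 223.87453694]), 'eef_rot': array([-3.14039965e+00, -6.95294473e-05,  2.70585501e+00]), 'wrist_force': array([-0.00224363, -0.53516104,  0.7129719 ]), 'moment': array([-0.03319972,  0.0169604 , -0.00188155]), 'finger_force': 0.0, 'finger_gap': 93.66224739443027}
top [ 271.  215. 1185.] [ 0.21 -0.02 -0.98]
green_bottle_mid [([325.0, 233.0, 10.0, 12.0], 0.38)]
dark_bottle_mid []
red_driver_handle [([366.0, 224.0, 7.0, 8.0], 0.33)]
yellow_driver_handle []
cork_mid [([217.0, 266.0, 10.0, 12.0], 0.59), ([327.0, 234.0, 11.0, 8.0], 0.18)]
bottle_caddy [([215.0, 194.0, 58.0, 44.0], 0.78)]
driver_tray [([309.0, 156.0, 86.0, 68.0], 0.62), ([212.0, 194.0, 59.0, 39.0], 0.45)]
round_dish [([393.0, 150.0, 42.0, 42.0], 0.9)]
wax_pot_mid [([166.0, 253.0, 24.0, 19.0], 0.84)]
brass_key_mid [([144.0, 223.0, 27.0, 11.0], 0.69), ([394.0, 151.0, 46.0, 45.0], 0.44)]
scene [ 140. -490.  560.] [ 0.43  0.73 -0.54]
green_bottle_mid [([255.0, 260.0, 14.0, 26.0], 0.77)]
dark_bottle_mid [([293.0, 291.0, 12.0, 30.0], 0.54)]
red_driver_handle [([341.0, 333.0, 26.0, 25.0], 0.54)]
yellow_driver_handle [([220.0, 239.0, 56.0, 6.0], 0.65)]
cork_mid [([181.0, 214.0, 11.0, 11.0], 0.41)]
bottle_caddy [([249.0, 193.0, 53.0, 38.0], 0.68)]
driver_tray [([332.0, 235.0, 114.0, 79.0], 0.9)]
round_dish [([400.0, 292.0, 61.0, 52.0], 0.69)]
wax_pot_mid [([181.0, 183.0, 17.0, 24.0], 0.78)]
brass_key_mid [([255.0, 260.0, 14.0, 27.0], 0.61), ([180.0, 184.0, 16.0, 22.0], 0.58)]
```

View pics/top0.png

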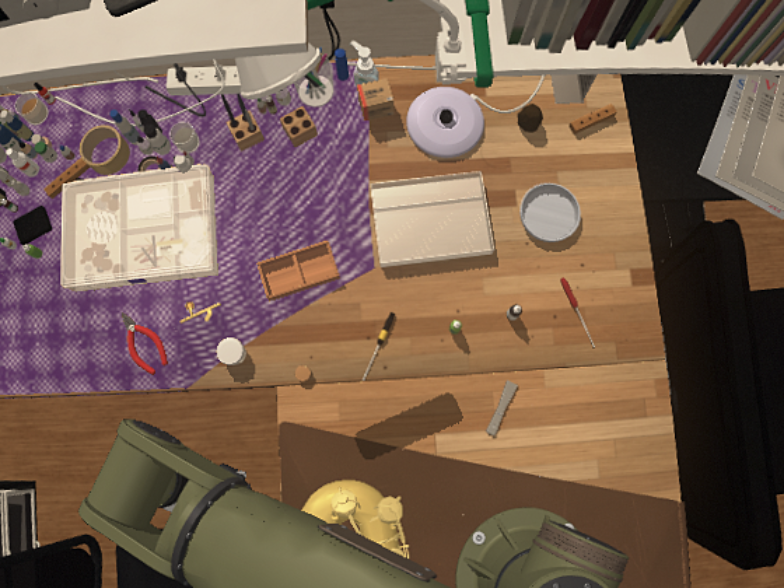

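View pics/scene0.png

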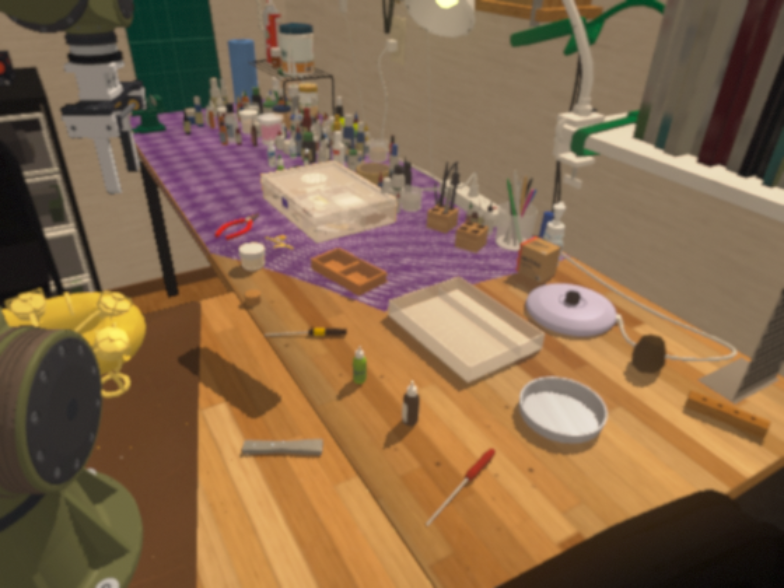

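The top view (1.4x) shows cork (304,374), yellow driver handle (384,330) with its tip at (364,379), green bottle (456,327), dark bottle (515,312), and red driver handle (569,293) with its tip at (593,346). The caddy is at (299,271), the tray at (433,219) and the dish at (550,212). The scene view agrees with all of these.

```bash
python3 - <<'E'
from h import *
T=imaging.camera("top");S=imaging.camera("scene")
def sh(n,c,uv,z): print(n,pix2world(c,np.array(uv)/1.4,z).round(1))
for n,t,s,z in[("yel butt",(391,315),(347,332),6),("yel hb",(380,346),(308,332),6),("yel tip",(364,379),(266,334),2),("red butt",(564,280),(493,452),6),("red hb",(576,308),(468,477),6),("red tip",(593,346),(429,523),2)]:
    sh(n+" T",T,t,z);sh(n+" S",S,s,z)
for n,z in[("green_bottle_mid",31),("dark_bottle_mid",35),("cork_mid",9),("bottle_caddy",18),("driver_tray",15),("round_dish",14),("wax_pot_mid",20),("brass_key_mid",4)]:
    for k,c in(("T",T),("S",S)):
        for d in trace(c,n)[:1]:
            m=d["region"];v,u=np.nonzero(m);q=(u.mean(),v.mean());print(n,k,round(d["p"],2),np.round(q,1),m.sum(),pix2world(c,q,z).round(1))
# box corners manual
for n,ps,z in[("caddy",[(257,264),(335,242),(342,276),(266,300)],24),("tray",[(371,182),(483,173),(494,252),(379,266)],30)]:
    for p in ps: sh(n,T,p,z)
a=cv2.resize(T["img"][95:285,140:460,::-1],None,fx=2.5,fy=2.5,interpolation=cv2.INTER_CUBIC);cv2.imwrite("pics/tc.png",a)
b=cv2.resize(S["img"][150:390,150:450,::-1],None,fx=2.5,fy=2.5,interpolation=cv2.INTER_CUBIC);cv2.imwrite("pics/sc.png",b)
E
```

```text
yel butt T [478.5 205.9   6. ]
yel butt S [482.4 199.5   6. ]
yel hb T [423.2 229.2   6. ]
yel hb S [426.9 229.8   6. ]
yel tip T [366.1 261.3   2. ]
yel tip S [367.1 262.5   2. ]
red butt T [ 523.8 -118.6    6. ]
red butt S [ 526.1 -118.3    6. ]
red hb T [ 469.7 -135.1    6. ]
red hb S [ 474.4 -134.8    6. ]
red tip T [ 397.7 -160.2    2. ]
red tip S [ 399.5 -162.9    2. ]
green_bottle_mid S 0.78 [256.5 262.2] 162 [443.2  83.9  31. ]
dark_bottle_mid S 0.67 [293.1 289.8] 301 [462.1 -22.6  35. ]
cork_mid T 0.56 [216.7 266.6] 90 [382.3 368.8   9. ]
cork_mid S 0.56 [180.6 212.1] 98 [383.1 369.4   9. ]
bottle_caddy T 0.72 [138.2 220.8] 38 [509.3 565.5  18. ]
bottle_caddy S 0.75 [248.7 193.4] 1055 [566.3 358.2  18. ]
driver_tray T 0.82 [307.8 156.2] 4957 [653.8 120.7  15. ]
driver_tray S 0.76 [331.9 233.5] 4646 [651.3 109.3  15. ]
round_dish T 0.64 [392.4 151.2] 1423 [ 655.4 -104.3   14. ]
round_dish S 0.76 [401.3 292.2] 2265 [ 651.5 -108.8   14. ]
wax_pot_mid T 0.79 [164.5 250.8] 294 [428.  497.5  20. ]
brass_key_mid T 0.58 [141.2 221.3] 53 [510.2 561.7   4. ]
brass_key_mid S 0.61 [199.3 171.8] 68 [507.9 562.9   4. ]
caddy [584.8 444.8  24. ]
caddy [617.1 300.1  24. ]
caddy [552.3 290.2  24. ]
caddy [516.6 429.6  24. ]
tray [727.6 227.9  30. ]
tray [733.3  17.   30. ]
tray [578.6  11.6  30. ]
tray [565.2 222.2  30. ]
```

View pics/tc.png

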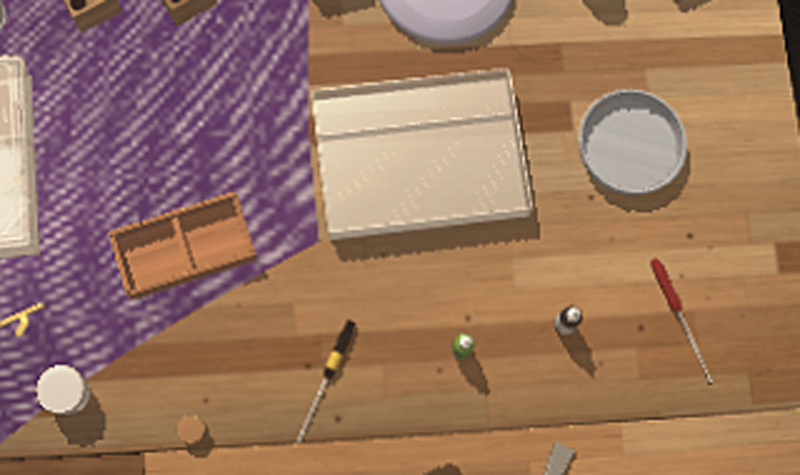

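View pics/sc.png

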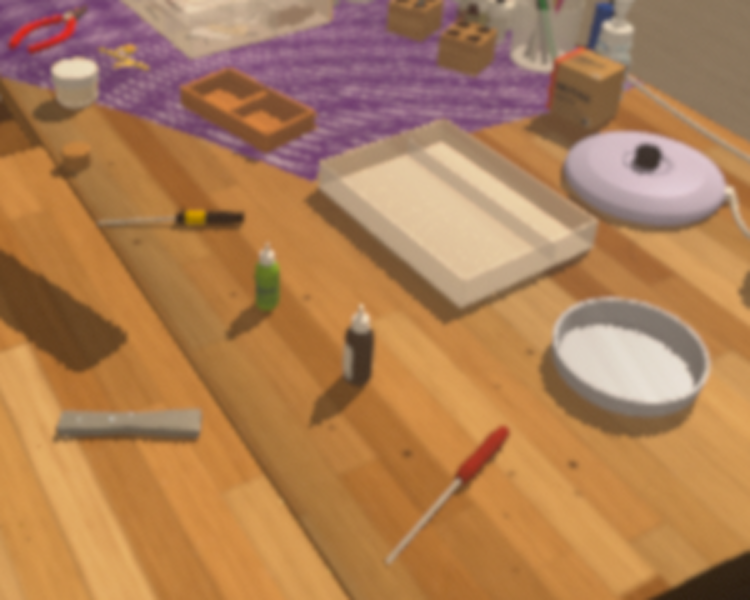

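The crops show green bottle (463,345), dark bottle (569,319), caddy corners (110,235), (238,194), (257,258), (131,297), and an empty wide bay on the near side of the tray. Next I get better positions for these.

```bash
python3 - <<'E'
from h import *
T=imaging.camera("top");S=imaging.camera("scene")
t=lambda p,z:pix2world(T,(140+p[0]/2.5,95+p[1]/2.5),z)[:2].round(0)
s=lambda p,z:pix2world(S,(150+p[0]/2.5,150+p[1]/2.5),z)[:2].round(0)
print("green nozzle T",t((467,341),60),"S",s((267,247),62),"foot S",s((267,305),3))
print("dark nozzle T",t((574,314),68),"S",s((361,311),70),"foot S",s((357,380),3))
print("caddy T",[t(p,24) for p in[(110,235),(238,194),(257,258),(131,297)]],"S",[s(p,24) for p in[(181,96),(228,69),(315,118),(266,145)]])
print("tray T",[t(p,30) for p in[(313,90),(511,69),(535,215),(331,240)]],"S",[s(p,30) for p in[(318,160),(444,120),(596,228)]],s((463,307),0))
print("divider T",t((319,137),22),t((521,116),22))
print("dish T rim",t((581,143),20),t((686,143),20),t((633,90),20),t((633,194),20))
E
```

```text
green nozzle T [446.  93.] S [445.  86.] foot S [445.  86.]
dark nozzle T [464. -13.] S [464. -21.] foot S [464. -22.]
caddy T [array([584., 444.]), array([618., 311.]), array([550., 294.]), array([517., 423.])] S [array([512., 405.]), array([584., 437.]), array([614., 298.]), array([545., 276.])]
tray T [array([725., 227.]), array([736.,  18.]), array([576.,   9.]), array([562., 218.])] S [array([571., 220.]), array([722., 224.]), array([727.,  11.])] [587.   9.]
divider T [675. 224.] [686.  12.]
dish T rim [653. -49.] [ 648. -162.] [ 710. -112.] [595. -98.]
```

```bash
cat > plan.py <<'E'
# usage: plan.py az x y z [az x y z ...] : shift/turn from the present pose; az = azimuth of tool y, deg
import sys;from h import *
from scipy.spatial.transform import Rotation as Ro
s=monitor.read_state();p=np.array(s["eef_pos"]);r=s["eef_rot"];R=Ro.from_euler("xyz",[np.pi,0,r[2]]).as_matrix()
az0=np.degrees(np.arctan2(R[1,1],R[0,1]));print("t",round(s["clock"],2),"pos",p.round(1),"az",az0.round(1),"gap",round(s["finger_gap"],1))
a=np.array(sys.argv[1:],float).reshape(-1,4)
for w in a:print(w,"->",(R.T@(w[1:]-p)).round(0),"turn",((az0-w[0]+90)%180-90).round(1),"full",((az0-w[0]+180)%360-180).round(1))
E
python3 plan.py 13 445 87 150 13 445 87 60
```

```text
t 2.1 pos [232.2 498.6 224.5] az 65.0 gap 94.2
[ 13. 445.  87. 150.] -> [-367. -283.   74.] turn 52.0 full 52.0
[ 13. 445.  87.  60.] -> [-367. -283.  164.] turn 52.0 full 52.0
```

arm_command(
  steps=[
    [1, -60, -50, 10, 10],
    [1, -120, -95, 25, 20],
    [1, -170, -135, 35, 30],
    [1, -220, -175, 50, 40],
    [1, -270, -215, 60, 50],
    [1, -320, -250, 70, 52],
    [1, -367, -283, 74, 52],
    [1, -367, -283, 74, 52],
    [1, -367, -283, 74, 52],
    [1, -367, -283, 74, 52],
  ],
)

```text
clock: 3.35
eef_pos: [445.2, 87.5, 150.5]
eef_rot: [-3.142, -0.0, 1.798]
wrist_force: [-1.0, 0.1, 0.2]
finger_gap: 94.0
finger_force: 0.0
```

```bash
python3 plan.py 13 445 87 38; python3 - <<'E'
from h import *
T=imaging.camera("top");S=imaging.camera("scene")
a=[cv2.resize(c["img"][y:y+120,x:x+140,::-1],None,fx=2.8,fy=2.8,interpolation=cv2.INTER_CUBIC) for c,x,y in((T,255,165),(S,185,200))]
cv2.imwrite("pics/g1.png",np.hstack(a))
print(proj(T,(445,87,131)),proj(S,(445,87,131)))
E
```

```text
t 3.35 pos [445.2  87.5 150.5] az 13.0 gap 94.0
[ 13. 445.  87.  38.] -> [ -0.  -0. 112.] turn 0.0 full 0.0
[332.22319947 226.70547405] [256.37121626 219.4017267 ]
```

View pics/g1.png

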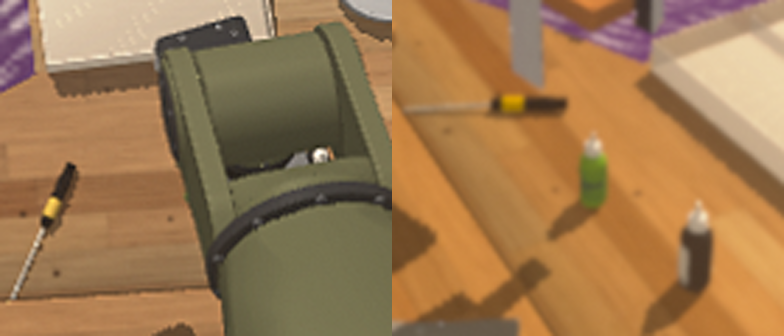

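The scene crop shows the fingers (527,80) and (650,20) straddling the green bottle (593,175), as computed. I descend and grip.

arm_command(
  steps=[
    [1, 0, 0, 50, 0],
    [1, 0, 0, 90, 0],
    [1, 0, 0, 112, 0],
    [1, 0, 0, 112, 0],
    [0, 0, 0, 112, 0],
    [0, 0, 0, 112, 0],
    [0, 0, 0, 112, 0],
    [0, 0, 0, 112, 0],
    [0, 0, 0, 112, 0],
    [0, 0, 0, 112, 0],
    [0, 0, 0, 112, 0],
    [0, 0, 0, 80, 0],
    [0, 0, 0, 30, 0],
    [0, 0, 0, 0, 0],
    [0, 0, 0, 0, 0],
  ],
  force=10,
)

```text
clock: 5.32
eef_pos: [446.2, 87.2, 152.2]
eef_rot: [3.138, 0.0, 1.798]
wrist_force: [-0.1, -1.0, -0.1]
finger_gap: 19.5
finger_force: 9.9
```

```bash
python3 plan.py 13 558 394 150 13 558 394 47
```

```text
t 5.33 pos [446.2  87.2 152.2] az 13.0 gap 19.5
[ 13. 558. 394. 150.] -> [274. 178.   2.] turn 0.0 full 0.0
[ 13. 558. 394.  47.] -> [274. 178. 105.] turn 0.0 full 0.0
```

arm_command(
  steps=[
    [0, 50, 30, 0, 0],
    [0, 95, 60, 0, 0],
    [0, 140, 90, 0, 0],
    [0, 185, 120, 0, 0],
    [0, 230, 150, 0, 0],
    [0, 260, 170, 0, 0],
    [0, 274, 178, 0, 0],
    [0, 274, 178, 0, 0],
    [0, 274, 178, 0, 0],
    [0, 274, 178, 40, 0],
    [0, 274, 178, 60, 0],
    [0, 274, 178, 60, 0],
  ],
)

```text
clock: 6.82
eef_pos: [556.6, 393.4, 89.1]
eef_rot: [-3.139, 0.001, 1.798]
wrist_force: [0.1, 0.4, 0.1]
finger_gap: 19.5
finger_force: 9.9
```

```bash
python3 plan.py 13 558 394 45; python3 - <<'E'
from h import *
T=imaging.camera("top");S=imaging.camera("scene")
a=[cv2.resize(c["img"][y:y+100,x:x+100,::-1],None,fx=4,fy=4,interpolation=cv2.INTER_CUBIC) for c,x,y in((T,165,145),(S,200,130))]
cv2.imwrite("pics/g2.png",np.hstack(a))
print(proj(S,(558,394,6))-[200,130])
E
```

```text
t 6.83 pos [556.6 393.4  89.1] az 13.0 gap 19.5
[ 13. 558. 394.  45.] -> [ 0.  2. 44.] turn 0.0 full 0.0
[39.97609079 62.18164536]
```

View pics/g2.png

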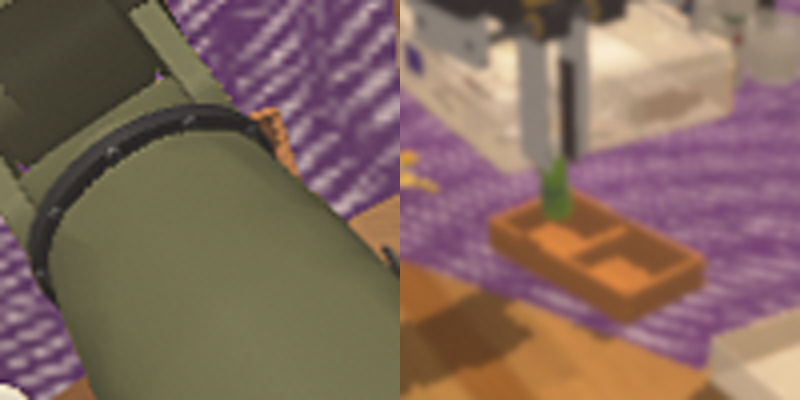

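The scene crop shows the green bottle (557,200) over the left bay, whose opening is centred near (560,226). I lower it and release.

arm_command(
  steps=[
    [0, 0, 2, 25, 0],
    [0, 0, 2, 38, 0],
    [0, 0, 2, 44, 0],
    [0, 0, 2, 44, 0],
    [0, 0, 2, 44, 0],
    [0.4, 0, 2, 44, 0],
    [0.4, 0, 2, 44, 0],
    [0.4, 0, 2, 44, 0],
    [0.4, 0, 2, 44, 0],
    [0.4, 0, 2, 30, 0],
    [0.4, 0, 2, 0, 0],
    [0.4, 0, 2, -50, 0],
    [0.4, 0, 2, -60, 0],
    [0.4, 0, 2, -60, 0],
  ],
)

```text
clock: 8.68
eef_pos: [559.1, 394.7, 151.3]
eef_rot: [3.14, -0.0, 1.798]
wrist_force: [0.2, -0.1, 0.3]
finger_gap: 37.4
finger_force: 0.0
```

```bash
python3 plan.py 13 464 -20 150 13 464 -20 41
```

```text
t 8.68 pos [559.1 394.7 151.3] az 13.0 gap 37.4
[ 13. 464. -20. 150.] -> [-383. -186.    1.] turn 0.0 full 0.0
[ 13. 464. -20.  41.] -> [-383. -186.  110.] turn 0.0 full 0.0
```

arm_command(
  steps=[
    [1, -50, -24, 0, 0],
    [1, -100, -48, 0, 0],
    [1, -150, -72, 0, 0],
    [1, -200, -97, 0, 0],
    [1, -250, -121, 0, 0],
    [1, -300, -146, 0, 0],
    [1, -345, -168, 0, 0],
    [1, -370, -180, 0, 0],
    [1, -383, -186, 0, 0],
    [1, -383, -186, 0, 0],
    [1, -383, -186, 0, 0],
  ],
)

```text
clock: 10.05
eef_pos: [464.2, -19.6, 150.2]
eef_rot: [-3.141, -0.0, 1.799]
wrist_force: [0.1, 0.2, -0.5]
finger_gap: 94.4
finger_force: 0.0
```

```bash
python3 plan.py 13 464 -20 41; python3 - <<'E'
from h import *
S=imaging.camera("scene")
cv2.imwrite("pics/g3.png",cv2.resize(S["img"][130:330,180:380,::-1],None,fx=3,fy=3,interpolation=cv2.INTER_CUBIC))
E
```

```text
t 10.05 pos [464.2 -19.6 150.2] az 13.1 gap 94.4
[ 13. 464. -20.  41.] -> [ -0.  -0. 109.] turn 0.1 full 0.1
```

View pics/g3.png

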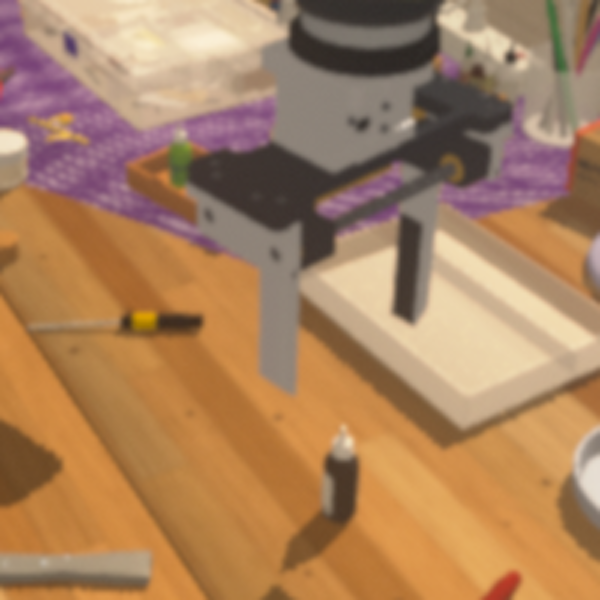

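The green bottle stands upright in the caddy (180,160). The fingers (280,385) and (410,320) straddle the dark bottle (340,480). I grip it.

arm_command(
  steps=[
    [1, 0, 0, 50, 0],
    [1, 0, 0, 90, 0],
    [1, 0, 0, 109, 0],
    [1, 0, 0, 109, 0],
    [0, 0, 0, 109, 0],
    [0, 0, 0, 109, 0],
    [0, 0, 0, 109, 0],
    [0, 0, 0, 109, 0],
    [0, 0, 0, 109, 0],
    [0, 0, 0, 109, 0],
    [0, 0, 0, 109, 0],
    [0, 0, 0, 80, 0],
    [0, 0, 0, 30, 0],
    [0, 0, 0, 0, 0],
    [0, 0, 0, 0, 0],
  ],
  force=10,
)

```text
clock: 11.98
eef_pos: [465.0, -20.5, 152.2]
eef_rot: [3.138, 0.001, 1.798]
wrist_force: [0.1, -0.3, -0.7]
finger_gap: 21.8
finger_force: 10.0
```

```bash
python3 plan.py 13 574 329 150 13 574 329 48
```

```text
t 11.97 pos [465.  -20.5 152.2] az 13.0 gap 21.8
[ 13. 574. 329. 150.] -> [316. 185.   2.] turn 0.0 full 0.0
[ 13. 574. 329.  48.] -> [316. 185. 104.] turn 0.0 full 0.0
```

arm_command(
  steps=[
    [0, 50, 30, 0, 0],
    [0, 100, 59, 0, 0],
    [0, 150, 88, 0, 0],
    [0, 200, 117, 0, 0],
    [0, 250, 146, 0, 0],
    [0, 295, 173, 0, 0],
    [0, 316, 185, 0, 0],
    [0, 316, 185, 0, 0],
    [0, 316, 185, 0, 0],
    [0, 316, 185, 40, 0],
    [0, 316, 185, 60, 0],
    [0, 316, 185, 60, 0],
  ],
)

```text
clock: 13.48
eef_pos: [572.6, 328.3, 89.2]
eef_rot: [-3.139, 0.001, 1.798]
wrist_force: [0.5, 0.1, -0.2]
finger_gap: 21.3
finger_force: 10.0
```

```bash
python3 plan.py 13 574 329 48; python3 - <<'E'
from h import *
S=imaging.camera("scene")
cv2.imwrite("pics/g4.png",cv2.resize(S["img"][130:230,200:300,::-1],None,fx=5,fy=5,interpolation=cv2.INTER_CUBIC))
E
```

```text
t 13.47 pos [572.6 328.3  89.2] az 13.0 gap 21.3
[ 13. 574. 329.  48.] -> [ 0.  2. 41.] turn -0.0 full -0.0
```

View pics/g4.png

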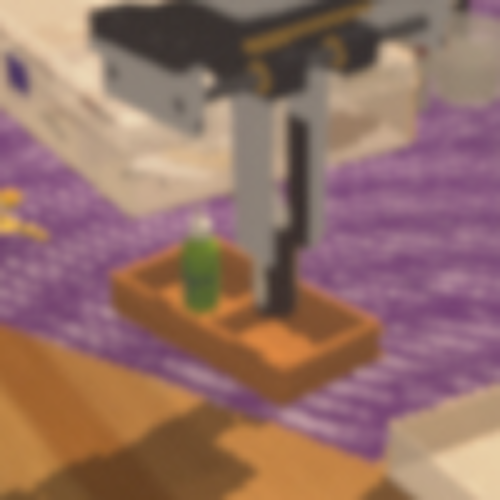

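The dark bottle's foot (282,312) is above the right bay, whose floor is around (285,340). I lower it and release.

arm_command(
  steps=[
    [0, 0, 2, 25, 0],
    [0, 0, 2, 36, 0],
    [0, 0, 2, 41, 0],
    [0, 0, 2, 41, 0],
    [0, 0, 2, 41, 0],
    [0.42, 0, 2, 41, 0],
    [0.42, 0, 2, 41, 0],
    [0.42, 0, 2, 41, 0],
    [0.42, 0, 2, 41, 0],
    [0.42, 0, 2, 30, 0],
    [0.42, 0, 2, 0, 0],
    [0.42, 0, 2, -50, 0],
    [0.42, 0, 2, -60, 0],
    [0.42, 0, 2, -60, 0],
  ],
)

```text
clock: 15.28
eef_pos: [575.2, 329.7, 151.1]
eef_rot: [3.14, -0.0, 1.798]
wrist_force: [-0.9, -0.5, -1.1]
finger_gap: 39.6
finger_force: 0.0
```

```bash
python3 plan.py -71.5 499 -127 150 -71.5 499 -127 21
```

```text
t 15.28 pos [575.2 329.7 151.1] az 13.0 gap 39.6
[ -71.5  499.  -127.   150. ] -> [-428. -177.    1.] turn 84.5 full 84.5
[ -71.5  499.  -127.    21. ] -> [-428. -177.  130.] turn 84.5 full 84.5
```

arm_command(
  steps=[
    [0.6, -50, -20, 0, 10],
    [0.6, -100, -41, 0, 20],
    [0.6, -150, -62, 0, 30],
    [0.6, -200, -83, 0, 40],
    [0.6, -250, -104, 0, 50],
    [0.6, -300, -124, 0, 60],
    [0.6, -350, -145, 0, 70],
    [0.6, -400, -165, 0, 80],
    [0.6, -428, -177, 0, 84.5],
    [0.6, -428, -177, 0, 84.5],
    [0.6, -428, -177, 50, 84.5],
    [0.6, -428, -177, 80, 84.5],
    [0.6, -428, -177, 80, 84.5],
  ],
)

```text
clock: 16.9
eef_pos: [497.8, -126.0, 68.2]
eef_rot: [-3.138, 0.004, 0.325]
wrist_force: [-0.3, 1.3, 0.1]
finger_gap: 56.3
finger_force: 0.0
```

```bash
python3 plan.py -71.5 499 -127 21; python3 - <<'E'
from h import *
S=imaging.camera("scene")
a=cv2.resize(S["img"][270:390,260:420,::-1],None,fx=4,fy=4,interpolation=cv2.INTER_CUBIC)
b=cv2.resize(S["img"][140:230,200:300,::-1],None,fx=1.5,fy=1.5);a[:b.shape[0],:b.shape[1]]=b
cv2.imwrite("pics/r1.png",a)
E
```

```text
t 16.9 pos [ 497.8 -126.    68.2] az -71.4 gap 56.3
[ -71.5  499.  -127.    21. ] -> [ 1.  1. 47.] turn 0.1 full 0.1
```

View pics/r1.png

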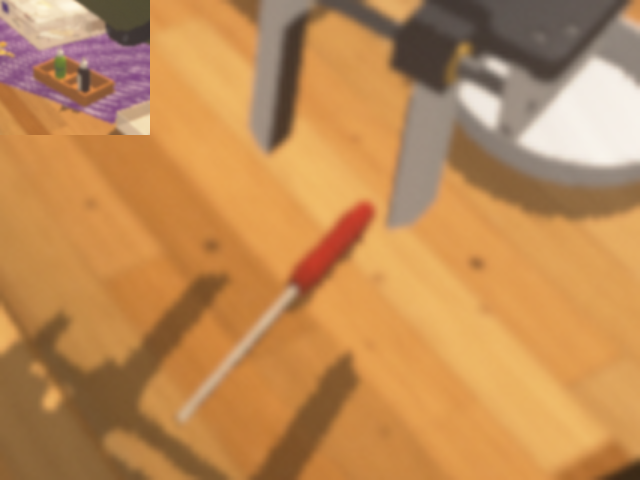

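Both bottles stand upright in the caddy (inset 60,65 and 84,75). The fingers (270,145) and (415,220) straddle the red handle (335,245). I grip it.

arm_command(
  steps=[
    [0.6, 1, 1, 30, 0],
    [0.6, 1, 1, 43, 0],
    [0.6, 1, 1, 47, 0],
    [0.6, 1, 1, 47, 0],
    [0, 1, 1, 47, 0],
    [0, 1, 1, 47, 0],
    [0, 1, 1, 47, 0],
    [0, 1, 1, 47, 0],
    [0, 1, 1, 47, 0],
    [0, 1, 1, 47, 0],
    [0, 1, 1, 30, 0],
    [0, 1, 1, -30, 0],
    [0, 1, 1, -30, 0],
    [0, 1, 1, -30, 0],
  ],
  force=20,
)

```text
clock: 18.7
eef_pos: [500.2, -127.9, 100.7]
eef_rot: [3.141, -0.0, 0.323]
wrist_force: [0.3, 0.2, -1.6]
finger_gap: 11.5
finger_force: 20.0
```

```bash
python3 plan.py 3 646 157 100 3 646 157 24
```

```text
t 18.7 pos [ 500.2 -127.9  100.7] az -71.5 gap 11.5
[  3. 646. 157. 100.] -> [ 229. -224.    1.] turn -74.5 full -74.5
[  3. 646. 157.  24.] -> [ 229. -224.   77.] turn -74.5 full -74.5
```

arm_command(
  steps=[
    [0, 25, -25, 0, -9],
    [0, 50, -50, 0, -18],
    [0, 75, -75, 0, -28],
    [0, 105, -103, 0, -37],
    [0, 135, -132, 0, -46],
    [0, 165, -161, 0, -55],
    [0, 195, -191, 0, -65],
    [0, 220, -215, 0, -74.5],
    [0, 229, -224, 0, -74.5],
    [0, 229, -224, 0, -74.5],
    [0, 229, -224, 20, -74.5],
    [0, 229, -224, 20, -74.5],
  ],
)

```text
clock: 20.2
eef_pos: [645.1, 156.0, 78.0]
eef_rot: [-3.138, 0.001, 1.622]
wrist_force: [-0.1, 0.7, -0.8]
finger_gap: 11.7
finger_force: 20.0
```

```bash
python3 plan.py 3 646 157 24; python3 - <<'E'
from h import *
S=imaging.camera("scene");T=imaging.camera("top")
a=cv2.resize(S["img"][170:290,260:420,::-1],None,fx=3,fy=3,interpolation=cv2.INTER_CUBIC)
b=cv2.resize(T["img"][100:220,250:360,::-1],None,fx=3,fy=3,interpolation=cv2.INTER_CUBIC)
cv2.imwrite("pics/r2.png",cv2.resize(np.hstack([a,b]),None,fx=.98,fy=.98))
E
```

```text
t 20.2 pos [645.1 156.   78. ] az 2.9 gap 11.7
[  3. 646. 157.  24.] -> [ 1.  1. 54.] turn -0.1 full -0.1
```

View pics/r2.png

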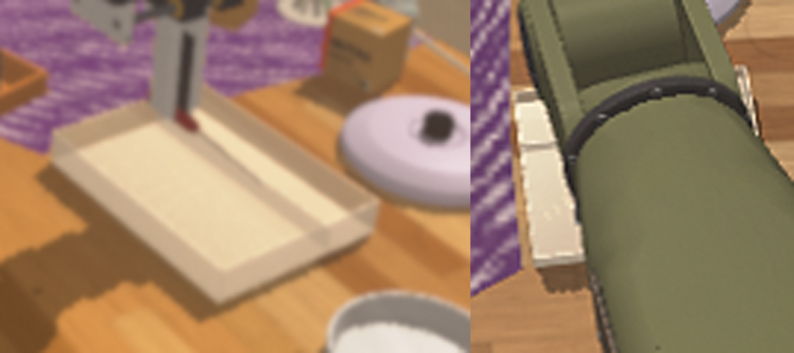

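The red driver (190,120) to (262,185) hovers over the wide bay, parallel to the divider. I lower it and release.

arm_command(
  steps=[
    [0, 1, 1, 30, 0],
    [0, 1, 1, 46, 0],
    [0, 1, 1, 53, 0],
    [0, 1, 1, 54, 0],
    [0, 1, 1, 54, 0],
    [0.26, 1, 1, 54, 0],
    [0.26, 1, 1, 54, 0],
    [0.26, 1, 1, 54, 0],
    [0.26, 1, 1, 45, 0],
    [0.26, 1, 1, 10, 0],
    [0.26, 1, 1, -40, 0],
    [0.26, 1, 1, -70, 0],
    [0.26, 1, 1, -70, 0],
  ],
)

```text
clock: 21.92
eef_pos: [648.3, 158.5, 153.8]
eef_rot: [3.137, -0.001, 1.624]
wrist_force: [0.3, -1.1, -0.3]
finger_gap: 24.5
finger_force: 0.0
```

```bash
python3 plan.py 62 452 217 100 62 452 217 21; python3 -c "
import numpy as np;print(np.degrees(np.arctan2(261.9-202.7,366.6-480.4)))"
```

```text
t 21.93 pos [648.3 158.5 153.8] az 3.0 gap 24.5
[ 62. 452. 217. 100.] -> [  69. -193.   54.] turn -59.0 full -59.0
[ 62. 452. 217.  21.] -> [  69. -193.  133.] turn -59.0 full -59.0
152.51605764849958
```

arm_command(
  steps=[
    [0.6, 15, -45, 0, -10],
    [0.6, 30, -90, 0, -20],
    [0.6, 45, -130, 10, -30],
    [0.6, 58, -165, 30, -40],
    [0.6, 69, -193, 54, -50],
    [0.6, 69, -193, 75, -59],
    [0.6, 69, -193, 85, -59],
    [0.6, 69, -193, 85, -59],
    [0.6, 69, -193, 85, -59],
  ],
)

```text
clock: 23.05
eef_pos: [451.4, 217.0, 65.9]
eef_rot: [3.141, 0.0, 2.651]
wrist_force: [0.5, 0.5, -0.8]
finger_gap: 56.5
finger_force: 0.0
```

```bash
python3 plan.py 62 452 217 21; python3 - <<'E'
from h import *
S=imaging.camera("scene")
cv2.imwrite("pics/y1.png",cv2.resize(S["img"][150:300,180:400,::-1],None,fx=3.5,fy=3.5,interpolation=cv2.INTER_CUBIC))
E
```

```text
t 23.05 pos [451.4 217.   65.9] az 61.9 gap 56.5
[ 62. 452. 217.  21.] -> [-1.  0. 45.] turn -0.1 full -0.1
```

View pics/y1.png

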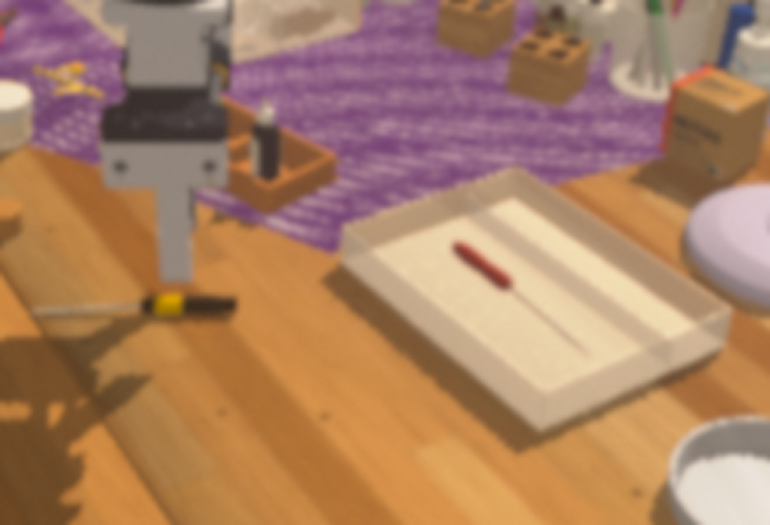

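The red driver lies flat in the wide bay (480,265) to (585,352). The fingers (175,280) are lined up across the yellow handle (188,305). I grip it.

arm_command(
  steps=[
    [0.6, 0, 0, 30, 0],
    [0.6, 0, 0, 41, 0],
    [0.6, 0, 0, 45, 0],
    [0.6, 0, 0, 45, 0],
    [0, 0, 0, 45, 0],
    [0, 0, 0, 45, 0],
    [0, 0, 0, 45, 0],
    [0, 0, 0, 45, 0],
    [0, 0, 0, 45, 0],
    [0, 0, 0, 45, 0],
    [0, 0, 0, 30, 0],
    [0, 0, 0, -30, 0],
    [0, 0, 0, -35, 0],
    [0, 0, 0, -35, 0],
  ],
  force=20,
)

```text
clock: 24.85
eef_pos: [451.0, 217.0, 101.0]
eef_rot: [3.141, 0.001, 2.653]
wrist_force: [-0.5, 0.4, 0.3]
finger_gap: 11.3
finger_force: 20.0
```

```bash
python3 plan.py 3 612 80 100 3 612 80 24
```

```text
t 24.85 pos [451. 217. 101.] az 62.0 gap 11.3
[  3. 612.  80. 100.] -> [-206.  -45.    1.] turn 59.0 full 59.0
[  3. 612.  80.  24.] -> [-206.  -45.   77.] turn 59.0 full 59.0
```

arm_command(
  steps=[
    [0, -35, -8, 0, 10],
    [0, -70, -15, 0, 20],
    [0, -105, -23, 0, 30],
    [0, -140, -31, 0, 40],
    [0, -170, -37, 0, 50],
    [0, -195, -43, 0, 59],
    [0, -206, -45, 0, 59],
    [0, -206, -45, 0, 59],
    [0, -206, -45, 20, 59],
    [0, -206, -45, 20, 59],
  ],
)

```text
clock: 26.1
eef_pos: [610.2, 81.1, 78.1]
eef_rot: [-3.138, 0.0, 1.625]
wrist_force: [0.4, -0.6, -0.2]
finger_gap: 11.4
finger_force: 20.0
```

```bash
python3 plan.py 3 612 80 24; python3 - <<'E'
from h import *
S=imaging.camera("scene")
cv2.imwrite("pics/y2.png",cv2.resize(S["img"][170:290,260:420,::-1],None,fx=4,fy=4,interpolation=cv2.INTER_CUBIC))
E
```

```text
t 26.1 pos [610.2  81.1  78.1] az 3.1 gap 11.4
[  3. 612.  80.  24.] -> [-1.  2. 54.] turn 0.1 full 0.1
```

View pics/y2.png

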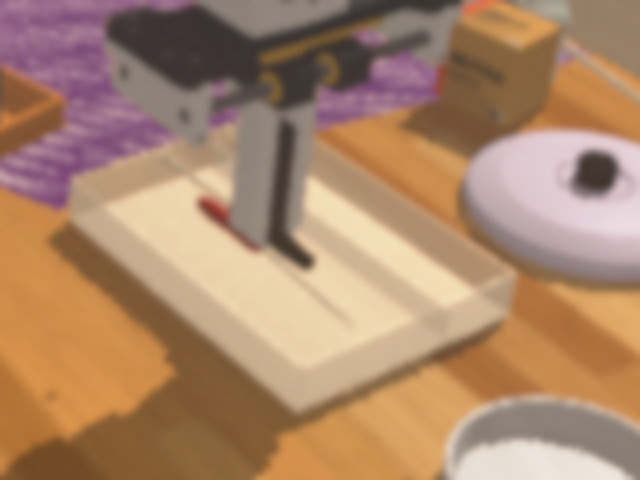

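The yellow driver's handle (285,245) should come down near (285,308), between the red blade and the near wall. I lower it and release.

arm_command(
  steps=[
    [0, -1, 2, 30, 0],
    [0, -1, 2, 46, 0],
    [0, -1, 2, 53, 0],
    [0, -1, 2, 54, 0],
    [0, -1, 2, 54, 0],
    [0.25, -1, 2, 54, 0],
    [0.25, -1, 2, 54, 0],
    [0.25, -1, 2, 54, 0],
    [0.25, -1, 2, 45, 0],
    [0.25, -1, 2, 10, 0],
    [0.25, -1, 2, -40, 0],
    [0.25, -1, 2, -70, 0],
    [0.25, -1, 2, -70, 0],
  ],
)

```text
clock: 27.78
eef_pos: [614.8, 79.8, 153.6]
eef_rot: [3.137, -0.0, 1.624]
wrist_force: [1.0, 0.9, -0.4]
finger_gap: 23.8
finger_force: 0.0
```

```bash
python3 plan.py 44 382 369 70 44 382 369 22
```

```text
t 27.77 pos [614.8  79.8 153.6] az 3.0 gap 23.8
[ 44. 382. 369.  70.] -> [ 301. -217.   84.] turn -41.0 full -41.0
[ 44. 382. 369.  22.] -> [ 301. -217.  132.] turn -41.0 full -41.0
```

arm_command(
  steps=[
    [0.7, 45, -32, 0, -8],
    [0.7, 90, -65, 0, -16],
    [0.7, 135, -97, 0, -24],
    [0.7, 180, -130, 0, -32],
    [0.7, 225, -162, 0, -41],
    [0.7, 265, -191, 10, -41],
    [0.7, 301, -217, 40, -41],
    [0.7, 301, -217, 80, -41],
    [0.7, 301, -217, 84, -41],
    [0.7, 301, -217, 84, -41],
  ],
)

```text
clock: 29.02
eef_pos: [381.6, 368.6, 67.0]
eef_rot: [-3.142, 0.0, 2.339]
wrist_force: [-0.0, -0.2, 0.4]
finger_gap: 65.6
finger_force: 0.0
```

```bash
python3 plan.py 44 382 369 22; python3 - <<'E'
from h import *
S=imaging.camera("scene")
a=cv2.resize(S["img"][150:290,110:410,::-1],None,fx=2.6,fy=2.6,interpolation=cv2.INTER_CUBIC);cv2.imwrite("pics/c1.png",a)
for d in find_in(S,"cork_mid")[:1]: print(d, pix2world(S,d["rect"][:2],9))
E
```

```text
t 29.02 pos [381.6 368.6  67. ] az 44.0 gap 65.6
[ 44. 382. 369.  22.] -> [-0.  1. 45.] turn -0.0 full -0.0
```

View pics/c1.png

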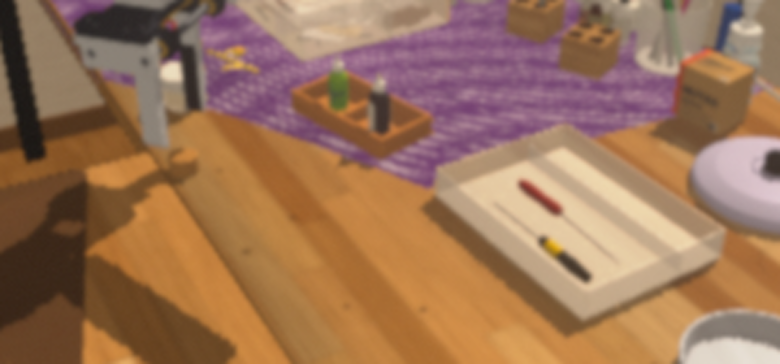

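Both drivers lie flat in the wide bay, and both bottles are upright. The cork (180,160) is under the fingers, whose midpoint is (173,122). I grip it.

arm_command(
  steps=[
    [0.7, 0, 0, 30, 0],
    [0.7, 0, 0, 41, 0],
    [0.7, 0, 0, 45, 0],
    [0.7, 0, 0, 45, 0],
    [0, 0, 0, 45, 0],
    [0, 0, 0, 45, 0],
    [0, 0, 0, 45, 0],
    [0, 0, 0, 45, 0],
    [0, 0, 0, 45, 0],
    [0, 0, 0, 45, 0],
    [0, 0, 0, 20, 0],
    [0, 0, 0, -40, 0],
    [0, 0, 0, -83, 0],
    [0, 0, 0, -83, 0],
  ],
  force=12,
)

```text
clock: 30.88
eef_pos: [382.1, 369.7, 152.5]
eef_rot: [3.136, 0.0, 2.339]
wrist_force: [-0.7, -0.2, -0.7]
finger_gap: 27.5
finger_force: 12.0
```

```bash
python3 plan.py -9 653 -106 150 -9 653 -106 26
```

```text
t 30.88 pos [382.1 369.7 152.5] az 44.0 gap 27.5
[  -9.  653. -106.  150.] -> [-530. -136.    3.] turn 53.0 full 53.0
[  -9.  653. -106.   26.] -> [-530. -136.  127.] turn 53.0 full 53.0
```

arm_command(
  steps=[
    [0, -53, -14, 0, 6],
    [0, -106, -27, 0, 12],
    [0, -159, -41, 0, 18],
    [0, -212, -54, 0, 24],
    [0, -265, -68, 0, 30],
    [0, -318, -82, 0, 36],
    [0, -371, -95, 0, 42],
    [0, -424, -109, 0, 48],
    [0, -477, -122, 0, 53],
    [0, -515, -132, 0, 53],
    [0, -530, -136, 0, 53],
    [0, -530, -136, 0, 53],
    [0, -530, -136, 40, 53],
    [0, -530, -136, 80, 53],
    [0, -530, -136, 80, 53],
    [0, -530, -136, 80, 53],
  ],
)

```text
clock: 32.88
eef_pos: [652.3, -106.0, 71.3]
eef_rot: [3.14, 0.0, 1.415]
wrist_force: [0.0, -0.0, 0.2]
finger_gap: 27.7
finger_force: 12.0
```

```bash
python3 plan.py -9 653 -106 26
```

```text
t 32.88 pos [ 652.3 -106.    71.3] az -8.9 gap 27.7
[  -9.  653. -106.   26.] -> [ 0.  1. 45.] turn 0.1 full 0.1
```

arm_command(
  steps=[
    [0, 0, 1, 25, 0],
    [0, 0, 1, 38, 0],
    [0, 0, 1, 45, 0],
    [0, 0, 1, 45, 0],
    [0, 0, 1, 45, 0],
    [0.45, 0, 1, 45, 0],
    [0.45, 0, 1, 45, 0],
    [0.45, 0, 1, 45, 0],
    [0.45, 0, 1, 45, 0],
    [0.45, 0, 1, 30, 0],
    [0.45, 0, 1, -10, 0],
    [0.45, 0, 1, -60, 0],
    [0.45, 0, 1, -100, 0],
    [0.45, 0, 1, -120, 0],
    [0.45, 0, 1, -120, 0],
    [0.45, 0, 1, -120, 0],
  ],
)

```text
clock: 34.88
eef_pos: [652.4, -106.8, 188.6]
eef_rot: [-3.14, -0.0, 1.414]
wrist_force: [0.9, -0.3, -0.1]
finger_gap: 42.6
finger_force: 0.0
```

```bash
python3 - <<'E'
from h import *
S=imaging.camera("scene");save(S,"end.png",1.4)
E
```

```text
(no output)
```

View pics/end.png

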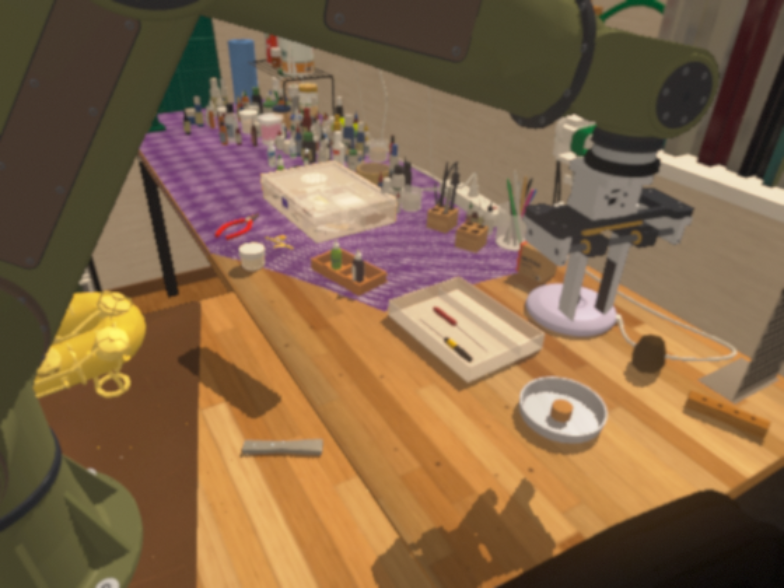

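The cork stands in the dish (562,410), the bottles are in the caddy (337,257) and (359,267), and both drivers are in the wide bay. The pot (252,257) and the key (280,241) have not moved.

```bash
python3 -c "
from cell import job;print(job.sign_off())"
```

```text
the job is handed in; nothing more can be done
None
```

The job is done and handed in at about 35 s: one bottle upright in each caddy bay, both screwdrivers flat in the tray's wide bay, the cork roll in the dish, and the wax pot and brass key left where they were.

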